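# Catch the falling lid of the chuck case and lower it shut

## Robot

A 6-joint arm with a two-finger parallel gripper is mounted at the origin on the work surface. World frame = base frame: x ahead of the robot, y to its left, z up, the work surface at z = 0. Lengths are in m, angles in rad, forces in N, time in s.
With the tool pointing down it reaches from about 0.375 to 0.9 m from the base axis. Payload 3.1 kg.
Tool frame: the origin (TCP) lies midway between the tips of the shut fingers; the grasp point (between the pads) lies 19 mm behind it; z points along the fingers, y is the direction in which the jaws open and shut (so a half turn about z gives the same grasp; the last joint's range is limited). The gripper opens to 87 mm and grips with 3 to 60 N. Pads are 19 mm wide; open, the fingers measure 117 mm over their backs; the gripper's body (75 mm by 190 mm) begins 51 mm behind the grasp point.
Start: joints at [-1.407, 0.527, 1.433, -0, 1.181, -0.178], TCP at [0.21, -0.589, 0.223] pointing down, gripper open.
Joint ranges: [-3.08, 3.08], [-0.75, 2.2], [0.22, 2.44], [-1.43, 4.57], [0, 2.65], [-2.85, 2.85]. Speed limits (rad/s): [2.79, 2.79, 3.14, 3.14, 3.14, 3.14].

## Interface

Orientations are given as a unit quaternion [x, y, z, w].
In Python, from rig import robot gives the robot as it stands.
- The arm moves only by the tool move_arm, never from a script. Its argument "rows" is one flat list of numbers, 7 for each row, row after row: the shift along the world's x, y, z in mm, then the turn, a rotation vector about the world's x, y, z in rad, then the closure, from 0 (fully open) to 1 (shut). A call has 1 to 12 rows; each row shifts and turns the commanded pose from where the row before left it; what a row does not reach is not made up. A row lasts 1/10 s, in which the tool goes at most 50 mm and 8.59 degrees, less where a joint would pass 70% of its speed; a pose out of reach is approached as far as the arm can. A call with a gripper value outside its range is refused whole. The fingers move at their own pace and stop on an object; "grip_force" is the grip in N (left out, the last holds). Time passes only in rows, so rows that do not move let the fingers close. It gives the time, the measured TCP pose, the force and the opening at its end, in the units of the state.
- robot.get_obs(): the state, without advancing time (a new reading comes with each control period).
- robot.camera(name): name is "scene" or "top" or "wrist"; returns a dict with "color" (400x640x3 uint8, red, green, blue), "z_map" (400x640 float32, m along the optical axis (not along the pixel's ray), 0 where there is no reading), "camera_matrix" (3x3 intrinsics, pixels), "R" (3x3) and "t" (3): a world point X has camera coordinates R X + t; the wrist camera has in their place "tool_from_camera" (4x4, takes a point from camera to tool coordinates, whose origin is the TCP and whose axes are the flange's). Camera axes: x right, y down, z forward; pixel columns grow to the right and rows downward; lengths in m; the calibration is good to about 2 mm. A picture is of the moment at which its call begins: read the wrist's pose just before it.
- robot.hand_in(): hands the job in, once; it reports no verdict.
Trained networks look in the newest picture that a camera, given by its name, has taken for a name from the list of things; names that differ only in an ending like _2 or _b are one class to them, and where a whole thing is asked for, a point or a joint stands for the part that bears it (a point fixed in the world has none). Each returns a list of dicts, best first, with "conf" (0 to 1); they miss things now and then, are a little off and sometimes report something else, mostly with a low value. They report only what shows in the picture. A call takes as long as a camera call.
- robot.search_frame(camera, thing): "at" ([column, row] in pixels, amid what is visible of it).
- robot.spot_point(camera, thing): "at" ([column, row] in pixels: a listed point, or the origin of a listed thing).
The state is a dict: "time": time; "q": joint angles; "joint_velocities": joint speeds; "joint_torque": joint torques, N m; "position": TCP position; "tool_rot": TCP orientation; "ft_force": force on the tool from outside, world axes, zero at the start; "moment": the same for the moment, N m; "grip_width": finger opening in m.
Only numpy, scipy, OpenCV 4.12 (cv2) and the standard library are available. Lean on these libraries where they do the work, as an engineer would, in place of code of your own. Each camera call takes 0.05 s, during which the arm holds its last target.

## Task

The plywood lathe-chuck case on the bench stands open, side-on to the robot, with its lid upright on friction hinges. With the fingers as a plain pusher, tip the lid forward without force until it starts to fall, catch it from below on the outside of the fingers before it lands, and lower it gently until it is fully shut; it must not bang, and must not be taken between the fingers. Leave the things in the case and on the bench where they are.

Things in the scene. Friction and masses are not known exactly. Their poses are not given: they have to be found in the camera images.
- case: open plywood case, fixed to the bench: 180 mm deep (its x), 280 wide (y), 100 high, walls 12. A steel lathe chuck, jaws and loose bits lie inside on grey foam, all below the rim. Origin: centre of its underside, on the bench. Its x axis points from its front, which faces the robot's right (-y, within 25 degrees), to the hinged back; z up. Place and yaw vary
- lid_hinge (a point): middle of the hinge line, which runs along the case's y at the top of its back wall: 90 mm behind the case's centre (+x) and 100 mm up; fixed. Axes as the case's
- lid_panel: the lid: a flat plywood board 12 mm thick, 284 wide, 206 from hinge line to free edge, 0.36 to 0.5 kg. Origin: middle of the hinge line. Its x runs from the free edge to the hinge (as the case's x when shut), z out of its upper face; its underside is the plane z = 0, through the hinge line
- lid_lip (a point): middle of the lid's free edge, half-way through the thickness: (-206, 0, 6) mm in the lid's frame, whose axes it shares. Shut, the lid lies on the rim and its free edge overhangs the case's front by 26 mm as a finger lip, underside 100 mm above the bench, nothing below it
- lid (a joint): opening of the lid, rad: 0 shut, 1.57 upright, 1.80 stop (leaning back); starts at 1.60 to 1.73. The friction hinges hold it wherever it is left within about 0.2 rad of upright (0.18 to 0.26 by mass); further forward it falls, damped: from 1.2 to 0.6 rad in 1.1 to 2.1 s, then at 0.7 to 1.1 rad/s, and bangs on the rim. Over 0.5 rad/s in the last 0.08 rad is a bang
- jaw_block: small stepped aluminium jaw lying loose in the case on the grey foam (50 x 18 x 28 mm); a bystander. Origin: centre of its underside
- chuck_key: small steel T-shaped chuck key lying in the case on the grey foam (80 mm long, 12 mm thick); a bystander. Origin: centre of its underside
- wax_tin: round bare-metal tin, 72 mm across, 48 mm tall, off one end of the case's open front; a bystander. Origin: centre of its underside
- oil_bottle: white bottle with a black cap, 62 mm across, 165 mm tall, standing behind the hinges; a bystander. Origin: centre of its underside
- mallet: turned dark-wood carver's mallet standing on its head, 92 mm across, 230 mm tall, behind the hinges; a bystander. Origin: centre of its underside
- caliper: digital caliper lying flat, 215 mm long, 12 mm thick, in front of the case, nearer the robot; a bystander. Origin: centre of its underside
- pen_blank: square dark-wood pen blank lying flat, 130 x 20 x 20 mm, beyond the end of the case away from the robot; a bystander. Origin: centre of its underside

How it is judged:
By the outcome, as a careful person would: the job done as asked, in the order asked, and still so for the second after the job is handed in, with the robot touching nothing.
It also fails if it takes over 48 s, if anything falls off the work surface, if the arm or the gripper's body presses on something with over 40 N, if the wrist force passes 120 N, or if a joint passes its speed limit or range.

## Working session

There is one attempt and no reset: what is moved stays moved. The work goes in short steps, Python scripts to look and compute and a tool call to move; the robot and the scene stay as the last step left them, time stands still between calls to the robot, and variables do not carry over. Pictures are saved under pics/ and viewed, and the job is handed in when it is done.

Besides the shell and the picture viewer there is one more tool, called after "Emit:" in YAML: its name, and indented under it one key for each argument. move_arm: Moves the arm, as the interface text tells. Its arguments: {"type":"object","properties":{"rows":{"type":"array","items":{"type":"number"}},"grip_force":{"type":"number"}},"required":["rows"]}

```bash
ls; mkdir -p pics; cat > h.py <<'E'
import numpy as np,cv2
from rig import robot
def shot(n,f):
    c=robot.camera(n); cv2.imwrite('pics/'+f,c['color'][:,:,::-1]); return c
def world(c,u,v,z=None):
    K=c['camera_matrix'];R=np.array(c['R']);t=np.array(c['t'])
    d=np.linalg.inv(K)@[u,v,1]
    if z is None:
        m=c['z_map'][int(v)-1:int(v)+2,int(u)-1:int(u)+2]; m=m[m>0]
        if len(m)==0:return None
        return R.T@(d*np.median(m)-t)
    o=-R.T@t; w=R.T@d
    return o+w*(z-o[2])/w[2]
def allpts(c):
    K=c['camera_matrix'];R=np.array(c['R']);t=np.array(c['t']);Z=c['z_map']
    v,u=np.indices(Z.shape); P=np.stack([(u-K[0,2])/K[0,0]*Z,(v-K[1,2])/K[1,1]*Z,Z],-1)
    W=(P-t)@R; W[Z<=0]=np.nan
    return W
E
python3 - <<'E'
from h import *
np.set_printoptions(precision=3,suppress=True)
for n in('scene','top'):
    c=shot(n,n+'1.png')
    for th in ['case','lid_hinge','lid_panel','lid_lip','jaw_block','chuck_key','wax_tin','oil_bottle','mallet','caliper','pen_blank']:
        r=robot.spot_point(n,th)
        if r:
            a=r[0]['at']; print(n,th,round(r[0]['conf'],2),np.round(a),world(c,*a))
    print(-np.array(c['R']).T@c['t'])
o=robot.get_obs();print(o)
E
```

```text
pics
scene case 0.69 [332. 228.] [0.594 0.106 0.043]
scene lid_hinge 0.73 [366. 233.] [0.61  0.206 0.202]
scene lid_panel 0.8 [363. 236.] [0.616 0.206 0.2  ]
scene lid_lip 0.73 [385. 191.] [0.576 0.202 0.304]
scene chuck_key 0.54 [301. 239.] [0.662 0.085 0.053]
scene wax_tin 0.93 [217. 224.] [ 0.773 -0.063  0.046]
scene oil_bottle 0.71 [365. 312.] [0.682 0.29  0.106]
scene mallet 0.6 [364. 309.] [0.68  0.285 0.109]
scene caliper 0.69 [278. 135.] [ 0.512 -0.186  0.009]
scene pen_blank 0.78 [253. 280.] [0.788 0.078 0.018]
[0.871 0.393 0.897]
top case 0.63 [300. 208.] [0.573 0.093 0.045]
top lid_hinge 0.77 [257. 203.] [0.579 0.174 0.1  ]
top lid_panel 0.87 [252. 205.] [0.574 0.18  0.117]
top lid_lip 0.56 [210. 194.] [0.575 0.204 0.304]
top jaw_block 0.7 [328. 164.] [0.662 0.033 0.059]
top chuck_key 0.53 [309. 169.] [0.653 0.073 0.056]
top wax_tin 0.82 [379. 122.] [ 0.754 -0.078  0.048]
top oil_bottle 0.34 [256. 205.] [0.576 0.176 0.1  ]
top mallet 0.29 [431. 246.] [ 0.487 -0.192  0.001]
top caliper 0.65 [431. 243.] [ 0.493 -0.191  0.001]
top pen_blank 0.71 [309. 116.] [0.778 0.071 0.019]
[0.517 0.052 0.806]
{'time': 1.2, 'q': array([-1.408,  0.527,  1.433, -0.   ,  1.181, -0.178]), 'joint_velocities': array([ 0.001,  0.001,  0.   ,  0.001, -0.001,  0.001]), 'joint_torque': array([ -0.001, -44.003, -17.699,   0.063,   0.051,  -0.   ]), 'position': array([ 0.21 , -0.589,  0.223]), 'tool_rot': array([ 0.985,  0.17 , -0.   ,  0.   ]), 'ft_force': array([ 0.609, -0.792, -1.004]), 'moment': array([-0.027,  0.001,  0.036]), 'grip_width': 0.08693207686962015}
```

View pics/scene1.png

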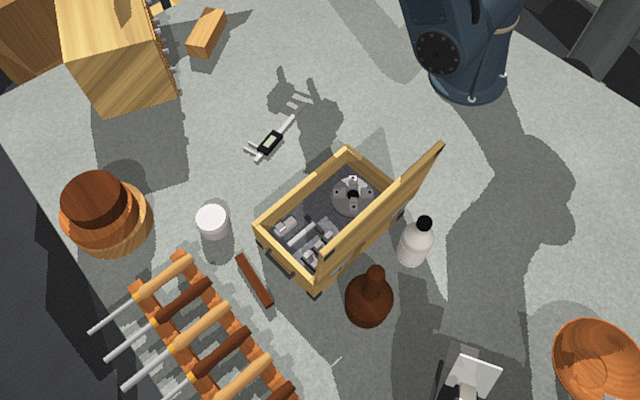

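View pics/top1.png

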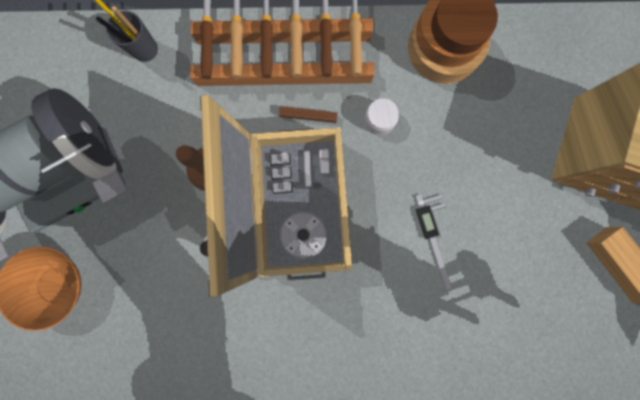

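```bash
cat > lid.py <<'E'
from h import *
np.set_printoptions(precision=4,suppress=True)
def cloud():
    P=[]
    for n in('scene','top'):
        c=robot.camera(n); W=allpts(c).reshape(-1,3); P.append(W[np.isfinite(W[:,0])])
    return P
E
python3 - <<'E'
from lid import *
Ps=cloud()
np.save('c.npy',np.vstack(Ps))
for P in Ps:
    # rim
    m=(abs(P[:,2]-.1)<.004)&(P[:,0]>.3)&(P[:,0]<.85)&(P[:,1]>-.08)&(P[:,1]<.25)
    r=P[m]; 
    rect=cv2.minAreaRect(r[:,:2].astype(np.float32)); print('rim',len(r),r.mean(0),rect,cv2.boxPoints(rect))
    m=(P[:,2]>.13)&(P[:,2]<.32)&(P[:,0]>.40)&(P[:,0]<.75)&(P[:,1]>.12)&(P[:,1]<.225)
    L=P[m]; print(len(L))
    # ransac plane
    rng=np.random.default_rng(0);best=None
    for i in range(300):
        a=L[rng.choice(len(L),3,False)]; n=np.cross(a[1]-a[0],a[2]-a[0]); 
        if np.linalg.norm(n)<1e-5: continue
        n/=np.linalg.norm(n); k=abs((L-a[0])@n)<.003
        if best is None or k.sum()>best.sum(): best=k
    I=L[best]; ce=I.mean(0); n=np.linalg.svd(I-ce,full_matrices=False)[2][2]; n*=-np.sign(n[1])
    print('plane',len(I),ce,n,'yaw',np.degrees(np.arctan2(n[0],-n[1])),'lean',np.arcsin(n[2]),'ext',I.min(0),I.max(0))
    T=L[L[:,2]>.29]; print('top',T.mean(0),T.min(0),T.max(0))
E
```

```text
rim 1580 [0.6087 0.0686 0.0988] ((0.582161545753479, 0.1263359785079956), (0.28119346499443054, 0.2521659731864929), 2.7510147094726562) [[ 0.4357  0.2455]
 [ 0.4478 -0.0063]
 [ 0.7286  0.0071]
 [ 0.7165  0.259 ]]
3802
plane 3034 [0.5906 0.2066 0.24  ] [ 0.0544 -0.9951  0.0823] yaw 3.128303070114881 lean 0.08242892410889531 ext [0.437  0.1891 0.1301] [0.7197 0.2205 0.3057]
top [0.589  0.2082 0.3018] [0.4361 0.1936 0.2901] [0.7193 0.2205 0.3065]
rim 2849 [0.5796 0.0923 0.0997] ((0.5827491283416748, 0.09096354246139526), (0.28023263812065125, 0.18127387762069702), 3.2424306869506836) [[ 0.4377  0.1735]
 [ 0.448  -0.0075]
 [ 0.7278  0.0084]
 [ 0.7175  0.1894]]
7987
plane 7059 [0.5742 0.1929 0.2379] [ 0.0545 -0.9923  0.1109] yaw 3.1425984303211782 lean 0.1111438908678054 ext [0.436  0.1756 0.13  ] [0.7188 0.212  0.3073]
top [0.5731 0.2033 0.3018] [0.4361 0.1909 0.29  ] [0.7181 0.2198 0.3073]
```

Emit:
move_arm:
  rows: [30, 29, 20, 0, 0, 0.143, 1, 30, 29, 20, 0, 0, 0.143, 1, 30, 29, 20, 0, 0, 0.143, 1, 30, 29, 20, 0, 0, 0.143, 1, 30, 29, 20, 0, 0, 0.143, 1, 30, 29, 20, 0, 0, 0.143, 1, 30, 29, 20, 0, 0, 0.143, 1, 30, 29, 20, 0, 0, 0.143, 1, 30, 29, 20, 0, 0, 0.143, 1, 10, 45, 0, 0.145, 0.008, 0, 1, 10, 45, 0, 0.145, 0.008, 0, 1, 10, 45, 0, 0.145, 0.008, 0, 1]

```text
time: 2.5
position: [0.5104, -0.1911, 0.4039]
tool_rot: [0.669, 0.71, 0.151, -0.157]
ft_force: [0.2, -1.0, -0.4]
grip_width: 0.0029
```

```bash
cat > st.py <<'E'
from h import *
from scipy.spatial.transform import Rotation as Ro
np.set_printoptions(precision=3,suppress=True)
o=robot.get_obs();R=Ro.from_quat(o['tool_rot']).as_matrix()
p=o['position'];f=np.array([.055,-.9985]);
print('t',o['time'],'p',p,'s',(p[:2]-[.578,.181])@f,'q',o['q'],'F',o['ft_force'],'w',o['grip_width'])
print(R,'phi',np.degrees(np.arcsin(-R[2,2])))
E
python3 st.py
```

```text
t 2.5 p [ 0.51  -0.191  0.404] s 0.36777232294216294 q [-0.739  0.375  1.265  0.313  1.812 -0.771] F [ 0.24  -0.965 -0.438] w 0.002940575418271596
[[-0.054  0.998 -0.022]
 [ 0.903  0.059  0.425]
 [ 0.425  0.003 -0.905]] phi 64.83888560492284
```

Emit:
move_arm:
  rows: [13, 18, -42, 0.073, 0.004, 0, 1, 13, 18, -42, 0.073, 0.004, 0, 1, 13, 18, -42, 0.073, 0.004, 0, 1, 13, 18, -42, 0.073, 0.004, 0, 1, 13, 18, -42, 0.073, 0.004, 0, 1, 13, 18, -42, 0.073, 0.004, 0, 1, 0, 0, -40, 0, 0, 0, 1, 0, 0, 0, 0, 0, 0, 1, 0, 0, 0, 0, 0, 0, 1]

```text
time: 3.4
position: [0.5876, -0.0847, 0.1109]
tool_rot: [0.622, 0.659, 0.292, -0.308]
ft_force: [1.3, -0.5, -0.5]
grip_width: 0.0006
```

```bash
cat >> st.py <<'E'
import sys
if len(sys.argv)>1: shot('scene',sys.argv[1])
E
python3 st.py a1.png
```

```text
t 3.4 p [ 0.588 -0.085  0.111] s 0.26582706509226256 q [-0.652  0.876  1.415  0.624  1.524 -0.964] F [ 1.26  -0.46  -0.476] w 0.0005741086697771946
[[-0.038  0.998 -0.043]
 [ 0.639  0.057  0.767]
 [ 0.768  0.002 -0.64 ]] phi 39.81142397255093
```

View pics/a1.png

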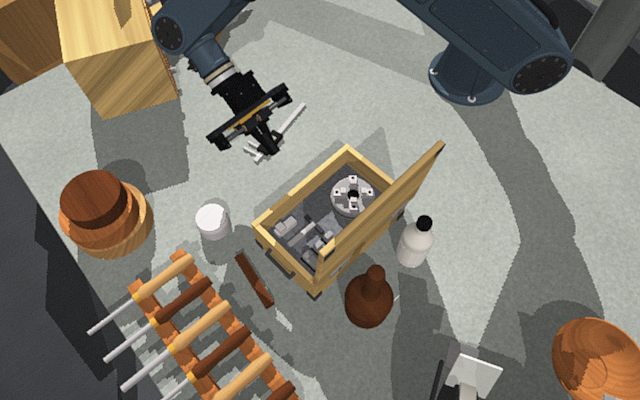

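Emit:
move_arm:
  rows: [0, 0, 49, -0.073, -0.004, 0, 1, 0, 0, 49, -0.073, -0.004, 0, 1, 0, 0, 49, -0.073, -0.004, 0, 1, 0, 0, 49, -0.073, -0.004, 0, 1, 0, 0, 49, -0.073, -0.004, 0, 1, 0, 0, 45, -0.073, -0.004, 0, 1, -2, 48, 0, 0, 0, 0, 1, -2, 48, 0, 0, 0, 0, 1, -2, 48, 0, 0, 0, 0, 1, -2, 48, 0, 0, 0, 0, 1, -2, 48, 0, 0, 0, 0, 1, -2, 48, 0, 0, 0, 0, 1]

```text
time: 4.65
position: [0.5744, 0.2049, 0.4051]
tool_rot: [0.67, 0.71, 0.151, -0.154]
ft_force: [0.9, 0.0, -0.1]
grip_width: 0.0004
```

```bash
python3 st.py
```

```text
t 4.65 p [0.574 0.205 0.405] s -0.024081419583263847 q [-0.06   0.335  1.322  0.433  1.535 -0.146] F [ 0.856  0.032 -0.106] w 0.00036429129570552163
[[-0.055  0.998 -0.017]
 [ 0.905  0.057  0.421]
 [ 0.422  0.008 -0.907]] phi 65.05194244318103
```

Emit:
move_arm:
  rows: [0, 43, 0, 0, 0, 0, 1, 0, 0, -40, 0, 0, 0, 1, 0, 0, -40, 0, 0, 0, 1, 0, 0, -35, 0, 0, 0, 1, 0, 0, 0, 0, 0, 0, 1]

```text
time: 5.15
position: [0.5723, 0.246, 0.2844]
tool_rot: [0.67, 0.71, 0.147, -0.159]
ft_force: [-0.7, 0.7, -0.9]
grip_width: 0.0004
```

```bash
python3 st.py a2.png
```

```text
t 5.15 p [0.572 0.246 0.284] s -0.06520144631718977 q [ 0.011  0.448  1.477  0.456  1.274 -0.194] F [-0.74   0.673 -0.896] w 0.0004436261143380484
[[-0.051  0.998 -0.029]
 [ 0.905  0.058  0.421]
 [ 0.422 -0.005 -0.907]] phi 65.04958132287688
```

View pics/a2.png

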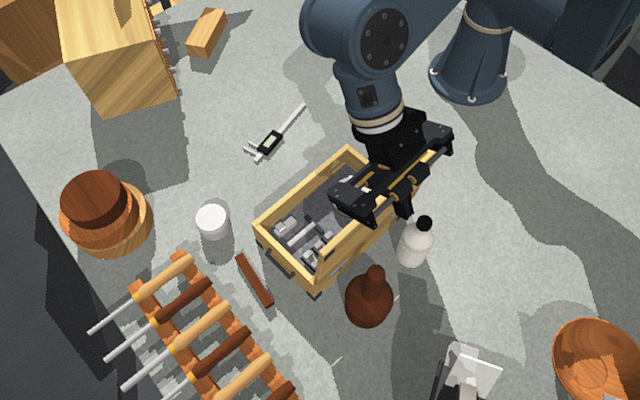

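Emit:
move_arm:
  rows: [0, -7, 0, 0, 0, 0, 1, 0, -7, 0, 0, 0, 0, 1, 0, -7, 0, 0, 0, 0, 1, 0, -7, 0, 0, 0, 0, 1, 0, -7, 0, 0, 0, 0, 1, 0, -7, 0, 0, 0, 0, 1]

```text
time: 5.8
position: [0.5758, 0.2034, 0.2858]
tool_rot: [0.67, 0.71, 0.149, -0.156]
ft_force: [1.2, 1.5, 1.8]
grip_width: 0.0003
```

```bash
cat > ang.py <<'E'
from h import *
import sys
from scipy.spatial.transform import Rotation as Ro
np.set_printoptions(precision=3,suppress=True)
o=robot.get_obs();p=o['position'];f=np.array([.055,-.9985]);h=np.array([.578,.181])
R=Ro.from_quat(o['tool_rot']).as_matrix()
print('t',o['time'],'p',p,'s',(p[:2]-h)@f,'phi',np.degrees(np.arcsin(-R[2,2])),'F',o['ft_force'])
# lid angle from top camera: lid strips clear of gripper; ends in along-hinge coordinate e
e=np.array([.9985,.055])
for n in sys.argv[1:]:
    c=shot(n,'%s_%.2f.png'%(n,o['time']))
    P=allpts(c).reshape(-1,3);P=P[np.isfinite(P[:,0])]
    a=(P[:,:2]-h)@e; s=(P[:,:2]-h)@f; z=P[:,2]-.1
    r=np.hypot(s,z); th=np.arctan2(z,s)
    for nm,k in(('far',(a>.11)&(a<.138)),('near',(a<-.11)&(a>-.138))):
        m=k&(r>.1)&(r<.215)&(z>.012)
        if m.sum()>20:
            hh,ed=np.histogram(th[m],bins=np.arange(0,2,.02)); print(n,nm,m.sum(),[(round(ed[i]+.01,2),int(hh[i])) for i in np.argsort(-hh)[:4]])
E
python3 ang.py top scene
```

```text
t 5.8 p [0.576 0.203 0.286] s -0.02247068342081946 phi 65.05091783271148 F [1.156 1.47  1.773]
top near 402 [(np.float64(1.51), 196), (np.float64(1.53), 67), (np.float64(1.55), 61), (np.float64(1.49), 44)]
scene far 534 [(np.float64(1.57), 202), (np.float64(1.59), 120), (np.float64(1.61), 73), (np.float64(1.55), 58)]
scene near 289 [(np.float64(1.57), 125), (np.float64(1.59), 91), (np.float64(1.61), 49), (np.float64(1.55), 13)]
```

Emit:
move_arm:
  rows: [0, -7, 0, 0, 0, 0, 1, 0, -7, 0, 0, 0, 0, 1, 0, -7, 0, 0, 0, 0, 1, 0, -7, 0, 0, 0, 0, 1]

```text
time: 6.3
position: [0.5752, 0.1756, 0.2852]
tool_rot: [0.67, 0.71, 0.148, -0.157]
ft_force: [0.7, 0.2, -0.4]
grip_width: 0.0003
```

```bash
python3 ang.py top; sleep 0; python3 ang.py top
```

```text
t 6.3 p [0.575 0.176 0.285] s 0.005267491907730824 phi 65.04436826760161 F [ 0.705  0.194 -0.393]
t 6.35 p [0.576 0.174 0.285] s 0.006443705812982635 phi 65.11095474871445 F [-0.17   0.088 -0.461]
```

```bash
ls pics; python3 -c "
import cv2,numpy as np
a=cv2.imread('pics/top_6.30.png');b=cv2.imread('pics/top_6.35.png');cv2.imwrite('pics/m1.png',np.hstack([a[50:350,150:480],b[50:350,150:480]]))"
```

```text
a1.png
a2.png
scene1.png
scene_5.80.png
top1.png
top_5.80.png
top_6.30.png
top_6.35.png
```

View pics/m1.png

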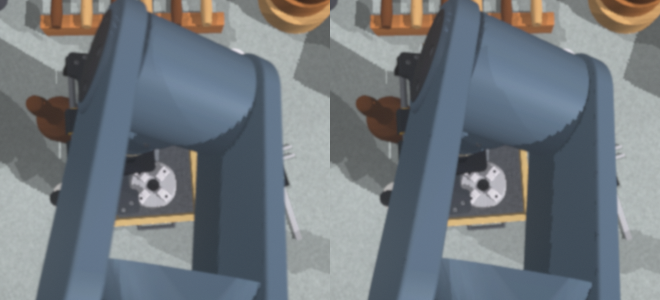

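```bash
python3 ang.py scene
```

```text
t 6.4 p [0.576 0.175 0.285] s 0.005918738015983897 phi 65.08592421856488 F [-0.653  0.32  -0.696]
scene far 679 [(np.float64(1.45), 225), (np.float64(1.43), 199), (np.float64(1.47), 123), (np.float64(1.39), 43)]
scene near 434 [(np.float64(1.45), 146), (np.float64(1.43), 130), (np.float64(1.47), 92), (np.float64(1.49), 35)]
```

Emit:
move_arm:
  rows: [0, -6, 0, 0, 0, 0, 1]

```text
time: 6.55
position: [0.5753, 0.1705, 0.2856]
tool_rot: [0.67, 0.71, 0.149, -0.157]
ft_force: [0.2, 1.2, -0.5]
grip_width: 0.0007
```

```bash
python3 ang.py scene scene
```

```text
t 6.55 p [0.575 0.17  0.286] s 0.010340956840551058 phi 65.01362697711019 F [ 0.194  1.16  -0.475]
scene far 682 [(np.float64(1.43), 280), (np.float64(1.45), 139), (np.float64(1.41), 128), (np.float64(1.47), 59)]
scene near 454 [(np.float64(1.43), 191), (np.float64(1.45), 106), (np.float64(1.41), 79), (np.float64(1.47), 44)]
scene far 698 [(np.float64(1.41), 255), (np.float64(1.43), 204), (np.float64(1.45), 107), (np.float64(1.39), 47)]
scene near 463 [(np.float64(1.41), 170), (np.float64(1.43), 155), (np.float64(1.45), 73), (np.float64(1.47), 29)]
```

Emit:
move_arm:
  rows: [0, -7, 0, 0, 0, 0, 1]

```text
time: 6.75
position: [0.5753, 0.1636, 0.2857]
tool_rot: [0.67, 0.71, 0.149, -0.157]
ft_force: [0.2, 0.2, -0.7]
grip_width: 0.0005
```

```bash
python3 ang.py scene scene scene
```

```text
t 6.75 p [0.575 0.164 0.286] s 0.01718716367453958 phi 65.00321940886225 F [ 0.157  0.21  -0.688]
scene far 715 [(np.float64(1.39), 306), (np.float64(1.41), 189), (np.float64(1.43), 101), (np.float64(1.37), 49)]
scene near 491 [(np.float64(1.39), 212), (np.float64(1.41), 133), (np.float64(1.43), 85), (np.float64(1.37), 25)]
scene far 714 [(np.float64(1.39), 281), (np.float64(1.37), 157), (np.float64(1.41), 149), (np.float64(1.43), 50)]
scene near 497 [(np.float64(1.39), 215), (np.float64(1.41), 104), (np.float64(1.37), 101), (np.float64(1.43), 45)]
scene far 729 [(np.float64(1.39), 265), (np.float64(1.37), 189), (np.float64(1.41), 133), (np.float64(1.43), 62)]
scene near 495 [(np.float64(1.39), 213), (np.float64(1.37), 109), (np.float64(1.41), 94), (np.float64(1.43), 46)]
```

Emit:
move_arm:
  rows: [0, -6, 0, 0, 0, 0, 1]

```text
time: 7.0
position: [0.5753, 0.1575, 0.2856]
tool_rot: [0.67, 0.71, 0.149, -0.157]
ft_force: [0.2, 1.0, -0.3]
grip_width: 0.0004
```

```bash
python3 ang.py scene scene scene
```

```text
t 7.0 p [0.575 0.158 0.286] s 0.023286389617691486 phi 65.01019264430766 F [ 0.154  0.973 -0.268]
scene far 741 [(np.float64(1.37), 314), (np.float64(1.39), 165), (np.float64(1.35), 121), (np.float64(1.41), 68)]
scene near 517 [(np.float64(1.37), 227), (np.float64(1.39), 110), (np.float64(1.35), 82), (np.float64(1.41), 65)]
scene far 742 [(np.float64(1.35), 290), (np.float64(1.37), 214), (np.float64(1.39), 121), (np.float64(1.33), 44)]
scene near 516 [(np.float64(1.35), 211), (np.float64(1.37), 152), (np.float64(1.39), 90), (np.float64(1.33), 24)]
scene far 749 [(np.float64(1.35), 310), (np.float64(1.37), 197), (np.float64(1.39), 118), (np.float64(1.33), 53)]
scene near 517 [(np.float64(1.35), 224), (np.float64(1.37), 145), (np.float64(1.39), 76), (np.float64(1.33), 24)]
```

Emit:
move_arm:
  rows: [0, -6, 0, 0, 0, 0, 1]

```text
time: 7.25
position: [0.5753, 0.1515, 0.2856]
tool_rot: [0.67, 0.71, 0.149, -0.157]
ft_force: [0.1, 1.0, -0.7]
grip_width: 0.0004
```

```bash
python3 ang.py scene scene scene scene
```

```text
t 7.25 p [0.575 0.152 0.286] s 0.02929109039393974 phi 65.01194585837631 F [ 0.08   1.028 -0.699]
scene far 756 [(np.float64(1.33), 262), (np.float64(1.35), 232), (np.float64(1.37), 142), (np.float64(1.31), 43)]
scene near 539 [(np.float64(1.35), 183), (np.float64(1.33), 177), (np.float64(1.37), 92), (np.float64(1.39), 39)]
scene far 763 [(np.float64(1.33), 346), (np.float64(1.35), 177), (np.float64(1.31), 85), (np.float64(1.37), 84)]
scene near 547 [(np.float64(1.33), 250), (np.float64(1.35), 135), (np.float64(1.37), 71), (np.float64(1.31), 53)]
scene far 764 [(np.float64(1.33), 314), (np.float64(1.31), 160), (np.float64(1.35), 145), (np.float64(1.37), 71)]
scene near 545 [(np.float64(1.33), 223), (np.float64(1.35), 123), (np.float64(1.31), 109), (np.float64(1.37), 51)]
scene far 768 [(np.float64(1.33), 264), (np.float64(1.31), 242), (np.float64(1.35), 136), (np.float64(1.37), 53)]
scene near 539 [(np.float64(1.33), 189), (np.float64(1.31), 167), (np.float64(1.35), 103), (np.float64(1.37), 35)]
```

```bash
sed -i "s/hh,ed=.*/print(n,nm,m.sum(),'med',np.median(th[m])-.065)/" ang.py; python3 ang.py scene scene scene scene|grep -v near
```

```text
t 7.45 p [0.576 0.151 0.286] s 0.029850912200420757 phi 65.0408059923414 F [ 0.936 -0.228  0.342]
scene far 775 med 1.2541467667473425
scene far 778 med 1.2494739470267415
scene far 789 med 1.2451691088637704
scene far 785 med 1.2392331901412528
```

Emit:
move_arm:
  rows: [0, 0, 45, 0, 0, 0, 1, 3, -48, 0, 0.109, 0.006, 0, 1, 3, -48, 0, 0.109, 0.006, 0, 1, 2, -40, -28, 0.109, 0.006, 0, 1, 1, -25, -42, 0.109, 0.006, 0, 1, 0, 0, -48, 0, 0, 0, 1, 0, 8, -15, 0, 0, 0, 1]

```text
time: 8.35
position: [0.583, -0.0041, 0.1919]
tool_rot: [0.624, 0.656, 0.29, -0.309]
ft_force: [0.3, 0.1, 0.7]
grip_width: 0.0003
```

```bash
python3 ang.py scene
```

```text
t 8.35 p [ 0.583 -0.004  0.192] s 0.18508286938831395 phi 39.85455940436903 F [0.28  0.075 0.749]
scene far 860 med 1.1051983351912806
scene near 618 med 1.105806092103032
```

Emit:
move_arm:
  rows: [-2, 30, 20, 0, 0, 0, 1]

```text
time: 8.5
position: [0.5826, 0.0259, 0.2141]
tool_rot: [0.624, 0.657, 0.29, -0.308]
ft_force: [-0.0, 0.7, 0.8]
grip_width: 0.0004
```

```bash
python3 ang.py scene scene scene scene scene |grep -v near
```

```text
t 8.5 p [0.583 0.026 0.214] s 0.15514678830758694 phi 39.933269688209464 F [-0.015  0.732  0.841]
scene far 869 med 1.0609033467918128
scene far 881 med 1.0431371889141845
scene far 899 med 1.0254653010080022
scene far 900 med 1.0067728867260368
scene far 909 med 0.9858843909758255
```

```bash
python3 ang.py scene scene scene scene scene scene |grep -v near
```

```text
t 8.75 p [0.583 0.028 0.218] s 0.15297315630465844 phi 40.13220531927604 F [ 0.187 -0.282 -0.071]
scene far 902 med 0.9654577386238739
scene far 910 med 0.9430535197541257
scene far 917 med 0.9193690711820222
scene far 924 med 0.8940571715401555
scene far 928 med 0.8677143537713907
scene far 928 med 0.8394794532958669
```

Emit:
move_arm:
  rows: [0, -4, -5, 0, 0, 0, 1, 0, -4, -5, 0, 0, 0, 1, 0, -4, -6, 0, 0, 0, 1, 0, -4, -6, 0, 0, 0, 1, 0, -3, -6, 0, 0, 0, 1, 0, -3, -6, 0, 0, 0, 1]

```text
time: 9.65
position: [0.5826, 0.0055, 0.1827]
tool_rot: [0.622, 0.659, 0.291, -0.306]
ft_force: [0.4, -1.2, -0.0]
grip_width: 0.0006
```

```bash
python3 ang.py scene scene
```

```text
t 9.65 p [0.583 0.006 0.183] s 0.1754746775836561 phi 40.04354227891757 F [ 0.433 -1.169 -0.007]
scene far 882 med 0.5133572490784837
scene near 659 med 0.5128927663120715
scene far 876 med 0.5074936864098853
scene near 651 med 0.5078310613933192
```

```bash
python3 ang.py scene scene; ls -t pics|head -2
```

```text
t 9.75 p [0.583 0.005 0.182] s 0.1757032083459211 phi 40.07377651855111 F [ 0.81  -2.398 -2.328]
scene far 890 med 0.510307596900152
scene near 659 med 0.5100923647819109
scene far 885 med 0.5127598399099835
scene near 650 med 0.5128350859001576
scene_9.75.png
scene_9.65.png
```

```bash
cp "pics/$(ls -t pics|head -1)" pics/caught.png
```

```text
(no output)
```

View pics/caught.png

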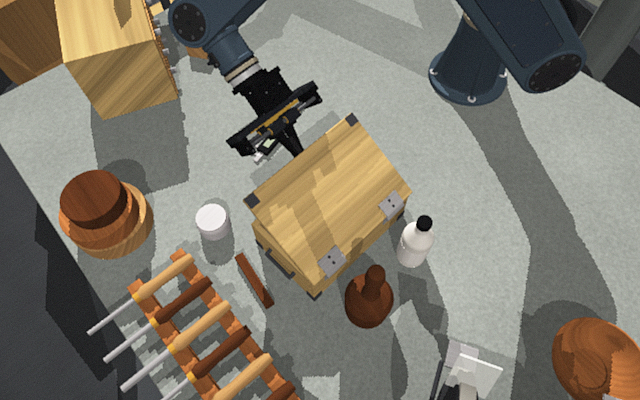

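Emit:
move_arm:
  rows: [0, -3, -6, 0, 0, 0, 1, 0, -3, -6, 0, 0, 0, 1, 0, -3, -6, 0, 0, 0, 1, 0, -2, -6, 0, 0, 0, 1, 0, -2, -6, 0, 0, 0, 1, 0, -2, -6, 0, 0, 0, 1, 0, -2, -6, 0, 0, 0, 1, 0, -1, -6, 0, 0, 0, 1]

```text
time: 10.65
position: [0.5826, -0.0123, 0.1349]
tool_rot: [0.622, 0.659, 0.291, -0.306]
ft_force: [1.3, -2.6, -0.7]
grip_width: 0.0006
```

```bash
python3 ang.py scene scene
```

```text
t 10.65 p [ 0.583 -0.012  0.135] s 0.1932527229122384 phi 40.05054402155475 F [ 1.322 -2.635 -0.75 ]
scene far 798 med 0.26591952051010526
scene near 598 med 0.265533817706241
scene far 802 med 0.2613407804181573
scene near 602 med 0.2604446491867432
```

Emit:
move_arm:
  rows: [0, -1, -5, 0, 0, 0, 1, 0, -1, -5, 0, 0, 0, 1, 0, -1, -5, 0, 0, 0, 1, 0, -1, -4, 0, 0, 0, 1, 0, -1, -4, 0, 0, 0, 1, 0, -1, -4, 0, 0, 0, 1, 0, 0, -4, 0, 0, 0, 1]

```text
time: 11.45
position: [0.5825, -0.0177, 0.1042]
tool_rot: [0.622, 0.659, 0.291, -0.307]
ft_force: [1.8, -2.4, -0.6]
grip_width: 0.0007
```

```bash
sed -i 's/(z>.012)/(z>.005)/' ang.py; python3 ang.py scene scene
```

```text
t 11.45 p [ 0.582 -0.018  0.104] s 0.19863531376245816 phi 40.00796386525699 F [ 1.783 -2.441 -0.645]
scene far 740 med 0.11457063973325385
scene near 552 med 0.11256909662858056
scene far 742 med 0.1127743410676813
scene near 561 med 0.10976651787181735
```

Emit:
move_arm:
  rows: [0, 0, -3, 0, 0, 0, 1, 0, 0, -3, 0, 0, 0, 1, 0, 0, -3, 0, 0, 0, 1, 0, 0, -3, 0, 0, 0, 1, 0, 0, -3, 0, 0, 0, 1, 0, 0, -2, 0, 0, 0, 1, 0, 0, -2, 0, 0, 0, 1, 0, 0, -2, 0, 0, 0, 1, 0, 0, -2, 0, 0, 0, 1, 0, 0, 0, 0, 0, 0, 1]

```text
time: 12.55
position: [0.5825, -0.0179, 0.0813]
tool_rot: [0.622, 0.659, 0.291, -0.306]
ft_force: [0.5, -3.4, -1.9]
grip_width: 0.0005
```

```bash
python3 ang.py scene scene
```

```text
t 12.55 p [ 0.582 -0.018  0.081] s 0.19885016260981744 phi 40.01136490863042 F [ 0.487 -3.429 -1.853]
scene far 692 med 0.007684074563112181
scene near 522 med 0.005282659920362323
scene far 691 med 0.007172997401560327
scene near 513 med 0.004981772104903012
```

Emit:
move_arm:
  rows: [0, 0, -2, 0, 0, 0, 1, 0, 0, -2, 0, 0, 0, 1, 0, 0, -2, 0, 0, 0, 1, 0, 0, -2, 0, 0, 0, 1, 0, 0, 0, 0, 0, 0, 1]

```text
time: 13.15
position: [0.5822, -0.0172, 0.0734]
tool_rot: [0.622, 0.659, 0.291, -0.307]
ft_force: [0.5, 0.1, 0.4]
grip_width: 0.0008
```

```bash
python3 ang.py scene scene
```

```text
t 13.15 p [ 0.582 -0.017  0.073] s 0.19816208601224738 phi 39.956910106117405 F [0.509 0.138 0.402]
scene far 687 med 0.0069265655431866024
scene near 513 med 0.006175951964039528
scene far 693 med 0.006936194962541428
scene near 519 med 0.006035551289836377
```

Emit:
move_arm:
  rows: [0, -10, 0, 0, 0, 0, 1, 0, -25, 0, 0, 0, 0, 1, 0, -35, 5, 0, 0, 0, 1, 0, -30, 30, 0, 0, 0, 1, 0, -20, 40, 0, 0, 0, 1, 0, -20, 40, 0, 0, 0, 1, 0, -10, 40, 0, 0, 0, 1, 0, 0, 40, 0, 0, 0, 1, 0, 0, 0, 0, 0, 0, 1, 0, 0, 0, 0, 0, 0, 1]

```text
time: 14.25
position: [0.5825, -0.1688, 0.2694]
tool_rot: [0.622, 0.66, 0.291, -0.305]
ft_force: [-0.7, -0.5, -0.6]
grip_width: 0.0002
```

```bash
python3 ang.py scene top; python3 - <<'E'
from h import *
np.set_printoptions(precision=4,suppress=True)
c=shot('scene','end.png'); d=shot('top','endtop.png')
for n,cc in(('scene',c),('top',d)):
    P=allpts(cc).reshape(-1,3);P=P[np.isfinite(P[:,0])]
    h=np.array([.578,.181]);s=(P[:,:2]-h)@[.055,-.9985];a=(P[:,:2]-h)@[.9985,.055]
    for lo in(.03,.09,.15,.18):
        m=(abs(a)<.13)&(s>lo)&(s<lo+.02)&(P[:,2]>.08)&(P[:,2]<.15); print(n,lo,m.sum(),np.median(P[m,2]))
    for th in ['wax_tin','oil_bottle','mallet','caliper','pen_blank','lid_lip']:
        r=robot.spot_point(n,th)
        if r: print(n,th,round(r[0]['conf'],2),np.round(r[0]['at']),world(cc,*r[0]['at']))
E
```

```text
t 14.25 p [ 0.583 -0.169  0.269] s 0.3495105685241772 phi 40.17054003412448 F [-0.687 -0.478 -0.586]
scene far 687 med 0.006490119626133065
scene near 521 med 0.003968485494368013
top far 773 med 0.011596627864784076
top near 844 med 0.01246313664501171
scene 0.03 1195 0.11073163882312333
scene 0.09 1125 0.11076097470975496
scene 0.15 1040 0.11069919966496689
scene 0.18 1004 0.11077869515401562
scene wax_tin 0.61 [217. 225.] [ 0.7743 -0.0629  0.0453]
scene oil_bottle 0.97 [413. 258.] [0.5228 0.2688 0.0571]
scene mallet 0.92 [364. 307.] [0.6783 0.282  0.1106]
scene caliper 0.8 [281. 134.] [ 0.5002 -0.1879  0.0006]
scene pen_blank 0.61 [253. 282.] [0.7894 0.0797 0.0171]
scene lid_lip 0.76 [290. 170.] [ 0.5535 -0.0899 -0.0021]
top 0.03 1427 0.1118075878529913
top 0.09 1411 0.11185353165608761
top 0.15 1399 0.11182515508177673
top 0.18 1406 0.1118489626199036
top wax_tin 0.61 [377. 119.] [ 0.7583 -0.0738  0.0487]
top oil_bottle 0.88 [232. 244.] [0.5017 0.2213 0.1058]
top mallet 0.87 [222. 177.] [0.6308 0.2402 0.1059]
top pen_blank 0.55 [308. 115.] [0.7796 0.0741 0.0205]
top lid_lip 0.96 [362. 195.] [ 0.6018 -0.0422 -0.0001]
```

View pics/end.png

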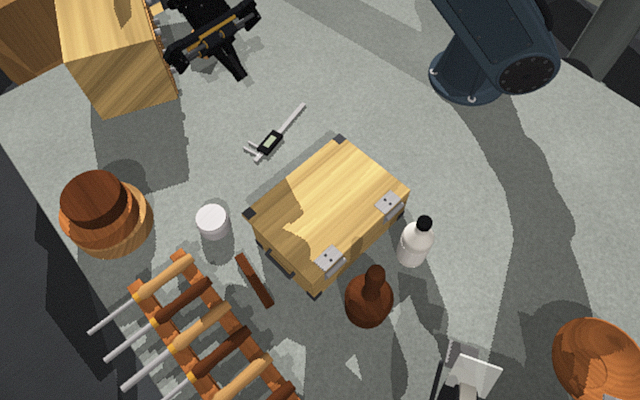

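The picture shows the lid flat and level: its top is at 111–112 mm all the way from hinge to lip. The tin (217,225), caliper (280,135), pen blank (253,280), bottle and mallet are unmoved, and the arm is clear.

```bash
python3 -c "
from rig import robot
print(robot.hand_in())"
```

```text
the job is handed in; nothing more can be done
None
```

The lid is fully shut, and I handed the job in with the arm clear of everything, at about 14.6 s of the 48 s.

- **Tipping:** I hooked the closed fingers over the lid's free edge and drew it forward lightly, with forces within about 2 N. At about 1.25 rad it began to fall on its own.
- **Catching:** I moved the fingers round beneath the lid while it was at about 1.1 rad. They were already moving down with it when it came to rest on their outside, and it was resting there at about 0.51 rad.
- **Lowering:** I brought it down at about 0.1–0.3 rad/s. The last 0.08 rad went at 0.15 rad/s or less, well under the 0.5 rad/s limit. I then drew the fingers out from under the lip.

**Last checks:**
- **Lid:** its top is level at 111–112 mm from hinge to lip in both cameras, against 112 mm expected, and the wrist force was back to zero.
- **Bench items:** in the pictures these look unmoved. The tin, caliper, mallet and pen blank positions from the scene camera match the start closely; the caliper's differ by about 12 mm, which I put down to network error. For the bottle I have only the picture.
- **Case contents:** these can't be seen under the lid, but the fingers never entered the case.
- **Disagreements:** the final `lid_lip` detections landed on bench pixels beside the edge, so I relied on the depth measurement. The first mallet and bottle detections were confused with each other.

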